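# Set the punch guide to the chalk line and mark the bar

### The arm

A 7-joint arm with a two-finger parallel gripper is mounted at the origin on a cart in front of the work surface, level with it; the furniture and walls round the work are solid. World frame = base frame: x ahead of the robot, y to its left, z up, the work surface at z = 0. Lengths are in m, angles in rad, forces in N, time in s.
With the tool pointing down it reaches from about 0.4 to 0.875 m from the base axis. Payload 19.3 kg.
Tool frame: the origin (TCP) lies between the finger pads; the fingertips stand 17 mm ahead of it and the grasp point (between the pads) lies 2 mm behind it; z points along the fingers, y is the line along which they close (so a half turn about z gives the same grasp; the last joint's range is limited). The gripper opens to 85 mm and grips with 20 to 120 N. Pads are 22 mm wide; open, the fingers measure 114 mm over their backs; the gripper's body (76 mm by 85 mm) begins 54 mm behind the grasp point. The pads swing forward as they close: fully open they stand 13 mm farther back than shut.
Start: joints at [1.133, 0.521, -0.036, 1.599, 0.021, 1.021, -0.113], TCP at [0.225, -0.583, 0.248] pointing down, gripper open.
Joint ranges: [-2.91, 2.91], [-0.3, 2.13], [-1.5, 1.42], [0.17, 2.43], [-1.26, 4.41], [0.16, 1.93], [-2.52, 2.52]. Speed limits (rad/s): [1.89, 1.89, 2.39, 2.39, 3.01, 3.01, 3.01].

### API

Orientations are given as [roll, pitch, yaw] about the fixed x, y, z axes, in that order (R = Rz(yaw) Ry(pitch) Rx(roll)).
In Python, from workcell import bot gives the robot as it stands.
- The arm moves only by the shell command python3 -m inch 'ROWS' [FORCE]. ROWS is JSON, a list of rows, each a list of 7 numbers: the shift along the tool's x, y, z in units of 200 mm (1.0 is 200 mm), then the turn, a rotation vector about the tool's x, y, z in units of 90 degrees (1.0 is 90 degrees), then the opening, from 0 (shut) to 1 (fully open). In form: [[x, y, z, rx, ry, rz, grip], ...]. A call has 1 to 20 rows; each row is the pose to reach, as a shift and turn from the pose commanded when the call began, along the tool's axes at that moment; what a row does not reach only later rows make up. A row lasts 1/8 s, in which the tool goes at most 62.5 mm and 10.7 degrees, less where a joint would pass 70% of its speed; a pose out of reach is approached as far as the arm can. A call with a number of a shift or a turn outside -1 to 1 is refused whole. A call with a gripper value outside its range is refused whole. The fingers move at their own pace and stop on an object; FORCE is the grip in N (left out, the last holds). Time passes only in rows, so rows that repeat a pose let the fingers close. It gives the time, the measured TCP pose, the force, the opening and the grip force at its end, in the units of the state.
- bot.observe(): the state, without advancing time (a new reading comes with each control period).
- bot.grab_frame(name): name is "side" or "top"; returns a dict with "img" (384x512x3 uint8, red, green, blue), "z_map" (384x512 float32, m along the optical axis (not along the pixel's ray), 0 where there is no reading), "vfov" (degrees; the focal length in pixels is half the picture's height over the tangent of half this angle, whatever the lens; pixels are square), "cx", "cy" (the principal point, pixels), "rvec" (rotation vector, rad) and "tvec" (3), from world to camera coordinates, as OpenCV has them. Camera axes: x right, y down, z forward; pixel columns grow to the right and rows downward; lengths in m; the calibration is good to about 2 mm. A picture is of the moment at which its call begins.
- bot.job_done(): hands the job in; it is judged then, once.
The state is a dict: "clock": time; "qpos": joint angles; "qd": joint speeds; "joint_efforts": joint torques, N m; "position": TCP position; "tool_rot": TCP orientation; "force": force on the tool from outside, world axes, zero at the start; "moment": the same for the moment, N m; "grip_width": finger opening in m; "finger_force": force on a finger pad.
Only numpy, scipy, OpenCV 4.12 (cv2) and the standard library are available. Lean on these libraries where they do the work, as an engineer would, in place of code of your own. Each camera call takes 0.05 s, during which the arm holds its last target. There are 200 camera calls.

### The job

The steel bar clamped in the punch guide has to be centre-punched on its chalk line. Turn the knurled knob until the punch head's pointer lines up with the straight line drawn across the bar (the cross beside it only marks the waste side), then push the spring-loaded plunger of the punch all the way down and let it come back up. A dot off the line spoils the bar, so do not press the plunger before the pointer is on the line, and leave the things lying beside the guide where they are.

Things in the scene. Friction and masses are not known exactly. Their poses are not given: they have to be found in the camera images.
- punch_guide: the guide: a grey painted base plate 130 x 210 x 12 mm, screwed to the bench, with a rail, a small carriage with the punch head, and a pinion frame with a knob; origin under the middle of the plate; its y axis runs along the rail, its x axis points away from the robot at yaw 0. The dark steel bar (50 mm wide, 250 long, 8 thick, top 20 mm above the bench) lies on it along y
- chalk_line: straight white chalk line, 2 mm wide and 50 long, across the bar; origin at the middle of the line on the bar's top face; its x axis runs along the line, its y axis along the bar and the rail
- pointer_tip (a point): tip of the slim bright steel pointer below the punch head, 3 mm above the bar near its robot-side edge; it points to -x of the guide and travels with the carriage along the guide's y axis
- knob_grip (a point): on the upright axis of the black knurled knob (40 mm diameter, from 54 to 85 mm above the bench), 70 mm above the bench; below it, at 49 mm, is a 56 mm square plate
- knob (a joint): angle of the knob (rad), grows counter-clockwise seen from above; a rack and pinion moves the carriage 8 mm per rad towards +y of the guide as it grows (clockwise: towards -y); turns freely from -3.75 to 3.75 and stays where it is left
- plunger_top (a point): middle of the top of the plunger's black cap (28 mm diameter), 80 mm above the bench when up; it stands over the bar on the carriage, 25 mm behind the pointer tip, and moves with it
- plunger (a joint): how far the plunger is pressed (m): 0 up, 0.008 fully down; its spring needs about 5 N to start and 9 N at the bottom and lifts it again
- soapstone: soapstone stick in a brass-coloured holder, 130 mm, loose on the bench beside the guide; not to be disturbed
- bolt_a: loose bolt, 30 x 75 mm, lying on the bench; not to be disturbed
- pein_hammer: hammer with a wooden handle, 252 mm long, lying on the bench; not to be disturbed

How it is judged:
By the outcome, as a careful person would: the job done as asked, in the order asked, and still so for the second after the job is handed in, with the robot touching nothing.
It also fails if it takes over 51 s, if anything falls off the work surface, if the arm or the gripper's body presses on something with over 40 N, if the wrist force passes 120 N, or if a joint passes its speed limit or range.

## Working session

There is one attempt and no reset: what is moved stays moved. The work goes in short steps, Python scripts to look and compute and a shell command to move; the robot and the scene stay as the last step left them, time stands still between calls to the robot, and variables do not carry over. Pictures are saved under pics/ and viewed, at most 10 in all, crops included, and the job is handed in when it is done.

```bash
mkdir -p pics; cat > h.py <<'E'
import numpy as np, cv2, pickle
from workcell import bot
def grab(n):
    f=bot.grab_frame(n); pickle.dump(f,open(f'{n}.pkl','wb')); return f
def cam(f):
    h=f['img'].shape[0]; F=h/2/np.tan(np.radians(f['vfov'])/2)
    K=np.array([[F,0,f['cx']],[0,F,f['cy']],[0,0,1]]); R=cv2.Rodrigues(np.array(f['rvec'],float))[0]
    return K,R,np.array(f['tvec'],float).reshape(3)
def onplane(f,u,v,z):
    K,R,t=cam(f); d=R.T@np.linalg.inv(K)@np.array([u,v,1.]); c=-R.T@t
    return c+d*(z-c[2])/d[2]
def cloud(f):
    K,R,t=cam(f); h,w=f['z_map'].shape; v,u=np.mgrid[:h,:w]
    P=np.stack([(u-K[0,2])/K[0,0],(v-K[1,2])/K[1,1],np.ones((h,w))],-1)*f['z_map'][...,None]
    return (P-t)@R
def proj(f,p):
    K,R,t=cam(f); q=K@(R@np.array(p)+t); return q[:2]/q[2]
def save(im,name,s=1):
    cv2.imwrite(f'pics/{name}.png',cv2.resize(im[...,::-1],None,fx=s,fy=s,interpolation=cv2.INTER_CUBIC))
E
python3 - <<'E'
from h import *
for n in('top','side'):
    f=grab(n); save(f['img'],n+'0',1.5); print(n,f['vfov'],-cam(f)[1].T@cam(f)[2])
print(bot.observe())
E
```

```text
top 51.513488525550514 [ 0.3978963  -0.16608885  0.939777  ]
side 50.00121328645268 [0.37926599 0.48168419 0.64011531]
{'clock': 0.1, 'qpos': array([ 1.13280178,  0.52197801, -0.03632147,  1.59993986,  0.02117331,
        1.0210987 , -0.11279727]), 'qd': array([ 0.00054075, -0.00054206, -0.00169302, -0.00185129,  0.00022244,
       -0.00090857, -0.00103071]), 'joint_efforts': array([ 4.32329922e-03, -9.28496289e+01,  1.98405974e+00, -3.70533836e+01,
        1.80392771e-02,  5.46890151e-03, -9.94380480e-05]), 'position': array([ 0.22459525, -0.58294794,  0.24777261]), 'tool_rot': array([-3.14055386e+00,  5.27674094e-05,  3.67767005e-01]), 'force': array([ 0.8373125 , -0.01292236, -0.80528032]), 'moment': array([-0.00654059, -0.01086481, -0.00864105]), 'finger_force': 0.0, 'grip_width': 0.08542278895482207}
```

View pics/top0.png

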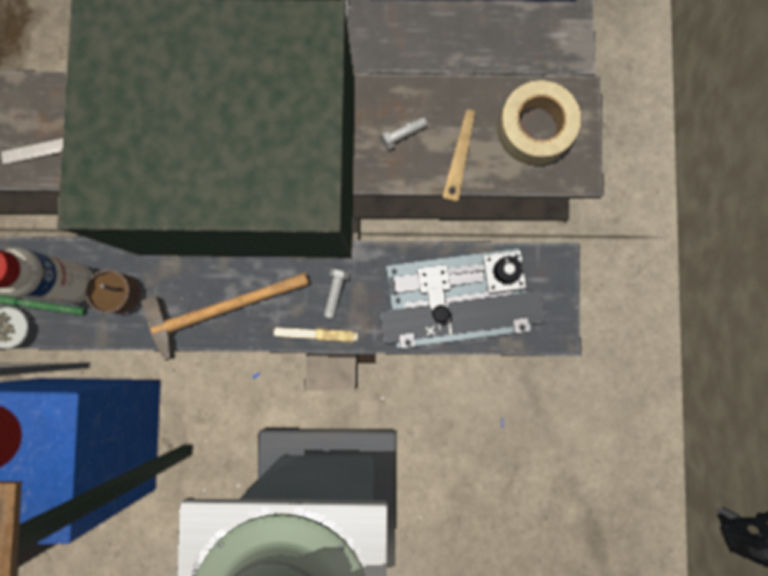

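View pics/side0.png

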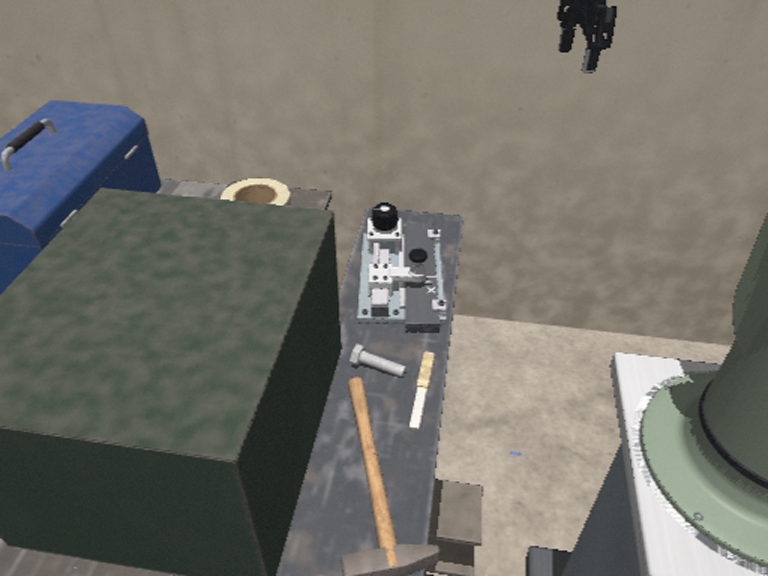

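The top view shows the guide at (455,300)/1.5 with the knob at (508,268), the plunger cap at (441,315), and the cross and line near (432–450,328). The soapstone, bolt and hammer lie to its left. I'll zoom in on both views.

```bash
python3 - <<'E'
from h import *
f=pickle.load(open('top.pkl','rb')); s=pickle.load(open('side.pkl','rb'))
a=cv2.resize(f['img'][160:240,250:370],None,fx=6.5,fy=6.5,interpolation=cv2.INTER_CUBIC)
save(a,'topc')
b=cv2.resize(s['img'][125:225,230:315],None,fx=6,fy=6,interpolation=cv2.INTER_CUBIC)
save(b,'sidec')
print(onplane(f,508/1.5,268/1.5,.085),onplane(f,441/1.5,315/1.5,.08),onplane(f,450/1.5,328/1.5,.02))
E
```

```text
[ 0.50530145 -0.33137334  0.085     ] [ 0.43660202 -0.23570517  0.08      ] [ 0.41949387 -0.25449917  0.02      ]
```

View pics/topc.png

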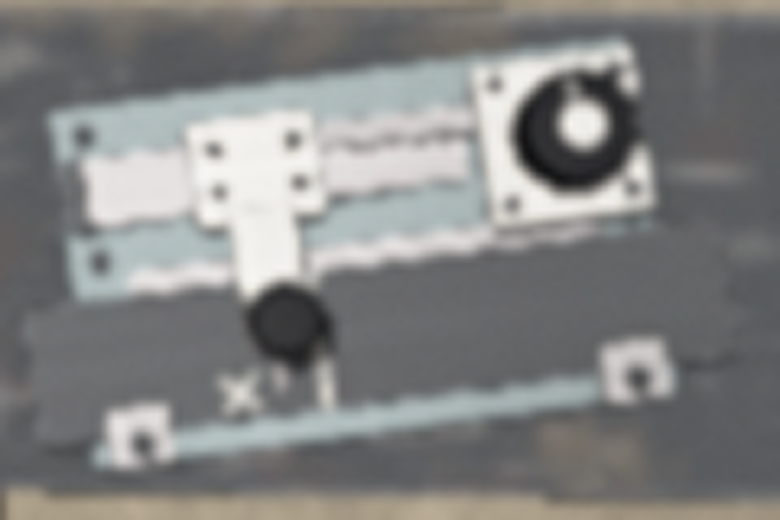

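View pics/sidec.png

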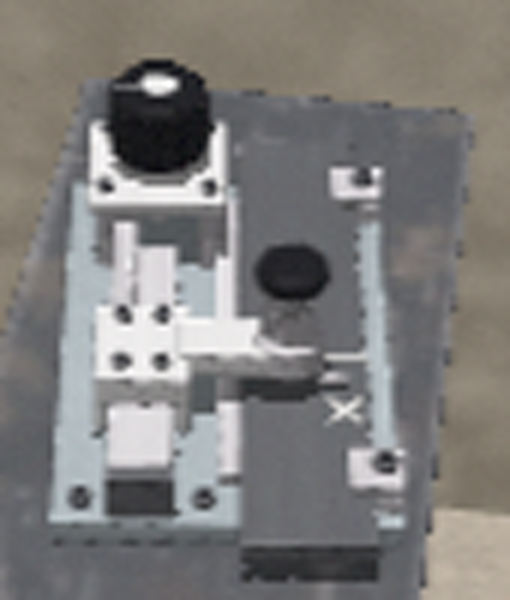

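The top crop shows the pointer tip at about (283,383) and the line at (325,350–410), with the cross on the left at (240,393). The pointer therefore needs to move towards -y by about 14 mm, which is clockwise. Next I'll measure it properly.

```bash
cat > m.py <<'E'
from h import *
def frame(f):
    P=cloud(f); x,y,z=P[...,0],P[...,1],P[...,2]
    # dark bar: top height .02, dark gray
    g=f['img'].astype(float); v=g.max(-1)
    m=(abs(z-.02)<.006)&(v<115)&(x>.37)&(x<.5)&(y<-.1)&(y>-.42)
    m=cv2.morphologyEx(m.astype(np.uint8),cv2.MORPH_OPEN,np.ones((3,3)))
    c=[onplane(f,u,w,.02)[:2] for w,u in np.argwhere(m)]
    r=cv2.minAreaRect(np.float32(c)*1000); return r,m
def dark(f,c,rad,zl):
    P=cloud(f); d=np.hypot(P[...,0]-c[0],P[...,1]-c[1]); m=(f['img'].max(-1)<60)&(d<rad)&(P[...,2]>zl)
    w,u=np.argwhere(m).mean(0); return u,w,m.sum(),np.median(P[...,2][m])
E
python3 - <<'E'
from m import *
f=pickle.load(open('top.pkl','rb')); s=pickle.load(open('side.pkl','rb'))
r,m=frame(f); print(r,m.sum())
for n,q in(('top',f),('side',s)):
    for nm,c,rd,zl,h in(('cap',(.437,-.236),.025,.065,.08),('knob',(.505,-.331),.03,.06,.085)):
        d=dark(q,c,rd,zl); print(n,nm,d,onplane(q,d[0],d[1],h))
np.set_printoptions(linewidth=220)
print(f['img'][209:226,283:306].max(-1))
u,v=proj(s,(.42,-.25,.02)); u,v=int(u),int(v); print(u,v)
print(s['img'][v-8:v+16,u-12:u+12].max(-1))
P=cloud(f); 
for x in np.arange(.35,.85,.05): 
  print(round(x,2),[round(float(np.max(P[...,2][(abs(P[...,0]-x)<.025)&(abs(P[...,1]-y)<.025)],initial=-9)),2) for y in np.arange(-.6,.05,.05)])
E
```

```text
((437.62579345703125, -273.92205810546875), (49.53449249267578, 247.92027282714844), 8.05087661743164) 1673
top cap (np.float64(293.968085106383), np.float64(209.6595744680851), np.int64(94), np.float64(0.07965023458581558)) [ 0.43733645 -0.23563228  0.08      ]
top knob (np.float64(337.48571428571427), np.float64(180.89285714285714), np.int64(140), np.float64(0.08435499889373019)) [ 0.50042922 -0.32880585  0.085     ]
side cap (np.float64(278.13483146067415), np.float64(170.01123595505618), np.int64(89), np.float64(0.07847624266598324)) [ 0.44030125 -0.22748934  0.08      ]
side knob (np.float64(256.0967741935484), np.float64(144.06912442396313), np.int64(217), np.float64(0.07902838773744145)) [ 0.50245879 -0.31025069  0.085     ]
[[110 111 110 107  92  60  49  56  61  59  58  57  57  57  54  47  39  56  83 104 110 109 109]
 [110 110 111 110  97  67  49  57  60  59  58  58  57  56  53  44  37  53  81 106 112 111 111]
 [111 112 111 109 100  78  56  52  57  59  59  58  58  55  50  45  45  55  82 104 112 111 110]
 [113 112 112 111 106  93  67  49  50  57  57  57  53  50  46  54  62  63
[... 3779 characters left out ...]
, 0.02, 0.03, 0.03, 0.94, 0.01, 0.01, 0.01]
0.45 [-9.0, -9.0, -9.0, 0.0, 0.02, 0.03, 0.05, 0.08, 0.08, 0.03, 0.02, 0.02, 0.03]
0.5 [-9.0, -9.0, -9.0, 0.0, 0.02, 0.09, 0.09, 0.05, 0.05, 0.04, 0.03, 0.03, 0.03]
0.55 [-9.0, -9.0, -9.0, 0.0, 0.0, 0.05, 0.05, 0.01, 0.0, 0.0, 0.24, 0.24, 0.24]
0.6 [-9.0, -9.0, -9.0, -9.0, -9.0, -9.0, -9.0, 0.01, -9.0, -9.0, 0.24, 0.24, 0.24]
0.65 [-9.0, -9.0, 0.0, 0.01, 0.01, 0.0, 0.01, 0.03, 0.0, 0.01, 0.24, 0.24, 0.24]
0.7 [-0.71, -0.7, 0.0, 0.05, 0.05, 0.05, 0.01, 0.01, 0.02, 0.03, 0.24, 0.24, 0.24]
0.75 [-0.71, -0.71, 0.01, 0.05, 0.05, 0.05, 0.01, 0.01, 0.02, 0.02, 0.24, 0.24, 0.24]
0.8 [-9.0, -9.0, 0.0, 0.05, 0.05, 0.05, 0.0, 0.0, 0.0, 0.01, 0.24, 0.24, 0.24]
```

```bash
cat >> m.py <<'E'
def gy(p,a): a=np.radians(a); return -np.sin(a)*p[0]+np.cos(a)*p[1]
def topc(f,c,rad,lo,hi):
    P=cloud(f); m=(np.hypot(P[...,0]-c[0],P[...,1]-c[1])<rad)&(P[...,2]>lo)&(P[...,2]<hi)
    q=P[m]; (cx,cy),r=cv2.minEnclosingCircle(np.float32(q[:,:2])); return q.mean(0),(cx,cy,r),m.sum()
E
python3 - <<'E'
from m import *
f=pickle.load(open('top.pkl','rb')); s=pickle.load(open('side.pkl','rb'))
for n,q in(('top',f),('side',s)):
    print(n,topc(q,(.503,-.331),.035,.081,.095),topc(q,(.437,-.236),.03,.074,.09))
for a in(7,8):
  print(a,'top ptr',gy(onplane(f,292.6,217.8,.023),a),'line',gy(onplane(f,299.6,219.5,.02),a),'cap',gy(onplane(f,293.97,209.66,.08),a))
  print(a,'side ptr',gy(onplane(s,285.3,187.4,.023),a),'line',gy(onplane(s,287,184.1,.02),a))
print(onplane(f,292.6,218.5,.023),onplane(s,287,187.4,.023))
# plate edges/ bar edges angle from line fit on side
r,m=frame(s); print(r,m.sum())
E
```

```text
top (array([ 0.50368655, -0.33265624,  0.08463053]), (0.5045471787452698, -0.3325609862804413, 0.020259203389286995), np.int64(259)) (array([ 0.43858212, -0.23473933,  0.0792858 ]), (0.43866977095603943, -0.23518304526805878, 0.013811267912387848), np.int64(126))
side (array([ 0.50610221, -0.32960453,  0.08409643]), (0.5067043900489807, -0.3314235806465149, 0.021039454266428947), np.int64(126)) (array([ 0.44105267, -0.23084089,  0.07818868]), (0.44090405106544495, -0.23334729671478271, 0.014075743034482002), np.int64(87))
7 top ptr -0.2867638478332377 line -0.302583645034862 cap -0.2871778197837854
7 side ptr -0.2880747156405262 line -0.3035597708530511
8 top ptr -0.2935117172648548 line -0.3092313868954119 cap -0.2942085694779474
8 side ptr -0.2948450861879181 line -0.3102513607112934
[ 0.41958726 -0.23721054  0.023     ] [ 0.41878621 -0.23898483  0.023     ]
((439.4056396484375, -272.8584899902344), (250.2798309326172, 96.3193130493164), 85.41224670410156) 920
```

```bash
python3 -m inch '[[0.3,-0.12,0,-0.0,0,-0.12,1],[0.6,-0.25,0,0,0,-0.24,1],[0.88,-0.334,0.1,0,0,-0.36,1],[0.88,-0.334,0.2,0,0,-0.48,1],[0.88,-0.334,0.2,0,0,-0.6,1],[0.88,-0.334,0.2,0,0,-0.72,1],[0.88,-0.334,0.2,0,0,-0.84,1],[0.88,-0.334,0.2,0,0,-0.95,1],[0.88,-0.334,0.2,0,0,-1,1],[0.88,-0.334,0.2,0,0,-1,1]]' 40
cat > go.py <<'E'
import sys
from h import *
from scipy.spatial.transform import Rotation as R
o=bot.observe(); r=R.from_euler('xyz',o['tool_rot'])
t=np.array(eval(sys.argv[1])); print('units',(r.inv().apply(t-o['position'])/.2).round(4),'clock',o['clock'],'q',o['qpos'].round(2),o['position'],o['tool_rot'])
if len(sys.argv)>2:
    e=R.from_euler('xyz',[np.pi,0,float(sys.argv[2])]); print('turn',(r.inv()*e).as_rotvec()/(np.pi/2))
E
python3 go.py '[.505,-.332,.13]' 1.939
```

```text
clock: 1.35
position: [0.3647, -0.4576, 0.208]
tool_rot: [-3.142, -0.001, 1.938]
force: [-0.8, -0.0, -0.2]
grip_width: 0.0857
finger_force: 0.0
units [0.3343 0.8802 0.3903] clock 1.35 q [ 1.11  0.53 -0.45  1.73  0.28  0.94  0.92] [ 0.36468993 -0.45760861  0.20802542] [-3.14158990e+00 -5.67478737e-04  1.93771015e+00]
turn [-1.52044188e-06 -3.61269265e-04 -8.21143326e-04]
```

```bash
python3 -m inch '[[0.1,0.26,0.0,0,0,0,1],[0.2,0.53,0.1,0,0,0,1],[0.3,0.79,0.2,0,0,0,1],[0.334,0.88,0.3,0,0,0,1],[0.334,0.88,0.39,0,0,0,1],[0.334,0.88,0.39,0,0,0,1],[0.334,0.88,0.39,0,0,0,1]]'
python3 go.py '[.505,-.332,.075]' 1.939
python3 - <<'E'
from m import *
a=grab('top');b=grab('side')
A=cv2.resize(a['img'][130:240,250:370],(654,600));B=cv2.resize(b['img'][95:225,215:335],(0,0),fx=4.6,fy=4.6)
save(np.hstack([cv2.resize(a['img'][130:250,270:390],(400,400)),cv2.resize(b['img'][95:215,200:320],(400,400))]),'above')
E
```

```text
clock: 2.22
position: [0.5046, -0.3331, 0.1309]
tool_rot: [-3.142, 0.001, 1.936]
force: [0.2, 0.2, -0.4]
grip_width: 0.0852
finger_force: 0.0
units [0.0048 0.0039 0.2794] clock 2.225 q [ 0.77  0.66 -0.42  1.74  0.35  0.82  0.55] [ 0.50460119 -0.33314711  0.13087791] [-3.14154046e+00  6.86623878e-04  1.93637077e+00]
turn [-3.37994711e-05  4.37074407e-04 -1.67383371e-03]
```

View pics/above.png

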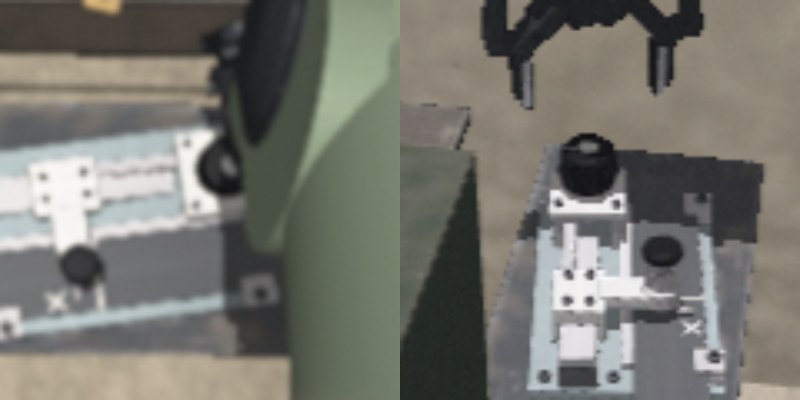

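The fingers at (520–660,80) in the right half straddle the knob at (588,165), and the line and pointer stay visible from both cameras. Now I'll lower and grip.

```bash
python3 -m inch '[[0.005,0.004,0.1,0,0,0,1],[0.005,0.004,0.2,0,0,0,1],[0.005,0.004,0.28,0,0,0,1],[0.005,0.004,0.28,0,0,0,1],[0.005,0.004,0.28,0,0,0,0.3],[0.005,0.004,0.28,0,0,0,0],[0.005,0.004,0.28,0,0,0,0],[0.005,0.004,0.28,0,0,0,0],[0.005,0.004,0.28,0,0,0,0]]' 40
```

```text
clock: 3.45
position: [0.5063, -0.3308, 0.0752]
tool_rot: [3.14, 0.001, 1.939]
force: [0.9, 1.8, 7.2]
grip_width: 0.0387
finger_force: 39.5
```

```bash
python3 -m inch '[[0,0,0,0,0,0.1,0],[0,0,0,0,0,0.2,0],[0,0,0,0,0,0.3,0],[0,0,0,0,0,0.4,0],[0,0,0,0,0,0.5,0],[0,0,0,0,0,0.6,0],[0,0,0,0,0,0.7,0],[0,0,0,0,0,0.8,0],[0,0,0,0,0,0.9,0],[0,0,0,0,0,0.95,0],[0,0,0,0,0,0.95,0],[0,0,0,0,0,0.95,0]]'
cat > look.py <<'E'
from m import *
import sys
a=grab('top');b=grab('side')
for n,q in(('top',a),('side',b)):
    t=topc(q,(.437,-.243),.04,.074,.09); print(n,t,gy(t[1],8))
save(np.hstack([cv2.resize(a['img'][195:235,270:310],(400,400)),cv2.resize(b['img'][160:200,265:305],(400,400))]),sys.argv[1])
np.set_printoptions(linewidth=220)
print(a['img'][212:224,286:306].max(-1)); print(b['img'][178:192,280:294].max(-1))
E
python3 look.py l1; python3 go.py '[0,0,0]'
```

```text
clock: 4.95
position: [0.508, -0.3314, 0.0753]
tool_rot: [3.138, -0.004, 0.447]
force: [11.7, -3.6, -3.1]
grip_width: 0.0386
finger_force: 40.8
top (array([ 0.44000588, -0.24686325,  0.07925649]), (0.44017845392227173, -0.2468162328004837, 0.013645797036588192), np.int64(124)) -0.3056752345975747
side (array([ 0.44321738, -0.24248174,  0.07852751]), (0.44343286752700806, -0.24452999234199524, 0.013144106604158878), np.int64(83)) -0.30386417050724623
[[123 124 123 123 123 124 125 121 100  70  54  53  55  57  53  51  47  43  49  67]
 [124 124 123 124 123 124 122 118 104  84  65  54  51  50  46  43  44  49  57  76]
 [123 124 124 124 124 123 122 118 110 102  90  81  76  71  60  52  54  64  72  89]
 [121 123 125 126 124 122 121 119 118 115 111 117 128 120 101  79  76  89  96 103]
 [121 126 135 137 128 121 120 121 120 119 122 147 171 170 147 113 102 110 114 116]
 [132 143 161 157 133 121 120 120 121 120 126 157 189 195 178 139 116 118 120 119]
 [171 181 186 163 133 122 121 121 122 121 125 145 174 197 197 154 121 119 120 119]
 [216 218 197 154 126 120 121 122 121 120 120 127 152 198 215 166
[... 642 characters left out ...]
07]
 [116 114 105 107  79 102 116 118 114 115 166 198 205 203]
 [121 104  99 108 195 225 225 219 210 207 207 203 204 206]
 [ 57  58  65 116 112  86 101 117 121 121 126 178 201 204]
 [ 56  60  57 100 115 116 116 115 116 115 122 183 202 203]
 [ 56  58 103 113 117 117 115 117 117 115 116 147 191 201]
 [106 119 117 117 117 116 117 116 117 116 116 156 193 202]
 [119 116 115 116 116 116 114 117 115 116 117 157 193 203]
 [117 118 117 116 116 117 116 115 117 116 115 125 186 206]
 [119 116 118 116 158 162 130 115 117 188 148 102 178 202]]
units [-1.5759 -2.593   0.3606] clock 5.05 q [ 0.48  0.71 -0.    1.78  0.    0.65 -0.64] [ 0.50793989 -0.33138322  0.07532178] [ 3.13768012 -0.00369254  0.4467782 ]
```

```bash
python3 -m inch '[[0,0,0,0,0,0.1,0],[0,0,0,0,0,0.2,0],[0,0,0,0,0,0.295,0],[0,0,0,0,0,0.295,0],[0,0,0,0,0,0.295,0]]'
python3 look.py l2
```

```text
clock: 5.68
position: [0.5081, -0.332, 0.0754]
tool_rot: [3.139, -0.005, -0.017]
force: [13.1, -7.3, -4.8]
grip_width: 0.0386
finger_force: 41.2
top (array([ 0.44136783, -0.24951882,  0.07927597]), (0.4411793053150177, -0.2506086230278015, 0.013710938394069672), np.int64(114)) -0.3095700091358237
side (array([ 0.44352514, -0.24638178,  0.07838069]), (0.4440050423145294, -0.24710920453071594, 0.013588317669928074), np.int64(82)) -0.30649791331971593
[[124 124 124 124 124 124 123 123 126 129 114  75  51  52  53  54  50  50  53  64]
 [124 124 124 124 123 125 124 123 125 128 118  85  59  52  49  44  44  51  66  77]
 [124 124 124 123 124 124 123 123 123 123 115  97  85  86  77  58  53  65  78  86]
 [123 124 124 125 124 123 122 122 121 122 118 113 116 126 115  85  73  81  87  90]
 [120 126 136 138 128 122 121 122 120 121 121 121 130 139 127  99  86  88  92  94]
 [132 143 161 157 135 122 120 122 122 122 122 122 120 121 113  97  90  92  94  96]
 [171 181 186 164 132 122 120 122 122 121 119 113 104  98  95  91  92  94  95  97]
 [216 218 197 155 126 120 122 123 120 115 108 101  93  89  90  92 
[... 476 characters left out ...]
3  98  82 102 114 115 116 118 117 143 189 199 201]
 [112 105 100  86 102 116 115 115 119 114 111 179 200 204]
 [110 109 103 107 119 118 115 116 117 115 112 183 203 207]
 [ 96  65  72 105 195 235 228 214 153 118 163 195 203 203]
 [ 97  97  89 113 125 124 110 120 188 206 208 203 205 206]
 [ 58  56  58 105 121 121 121 120 120 121 125 176 200 205]
 [ 59  59 103 114 115 115 113 117 118 115 121 182 202 201]
 [107 119 117 115 115 117 118 115 118 115 116 146 190 203]
 [117 117 118 117 114 117 113 116 114 118 117 154 194 202]
 [120 118 117 116 116 115 116 117 117 116 116 158 194 201]
 [118 118 118 117 116 115 114 114 117 117 116 128 184 204]
 [118 117 117 119 156 166 130 117 119 184 148 105 178 202]]
```

View pics/l2.png

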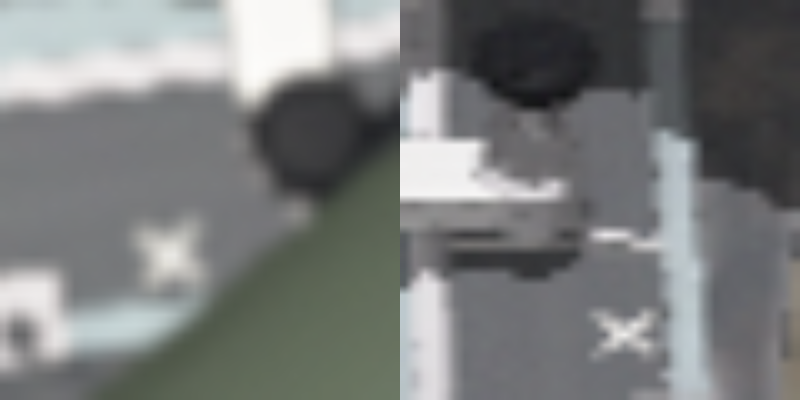

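The side crop shows the pointer (590,235) merging into the line (650,245), but the arm covers this spot in the top view. I'll release, lift and unwind to check from the top.

```bash
python3 -m inch '[[0,0,0,0,0,0,0.5],[0,0,0,0,0,0,1],[0,0,0,0,0,0,1],[0,0,0,0,0,0,1],[0,0,-0.15,0,0,0,1],[0,0,-0.3,0,0,0,1],[0,0,-0.3,0,0,-0.12,1],[0,0,-0.3,0,0,-0.24,1],[0,0,-0.3,0,0,-0.36,1],[0,0,-0.3,0,0,-0.48,1],[0,0,-0.3,0,0,-0.6,1],[0,0,-0.3,0,0,-0.72,1],[0,0,-0.3,0,0,-0.84,1],[0,0,-0.3,0,0,-0.96,1],[0,0,-0.3,0,0,-1,1],[0,0,-0.3,0,0,-1,1]]'
python3 look.py l3
python3 - <<'E'
from m import *
for n in('top','side'):
    f=pickle.load(open(n+'.pkl','rb'))
    # a: line points and the aligned pointer tip, for yaw 8
    a=np.radians(8); X=np.array([np.cos(a),np.sin(a),0])
    L=onplane(f,299.65,219.,.02) if n=='top' else onplane(f,287,184.1,.02)
    for d in(-.005,0,.005): print(n,d,proj(f,L+d*X),proj(f,L+d*X+[0,0,.003]))
E
```

```text
clock: 7.78
position: [0.5053, -0.3309, 0.1342]
tool_rot: [-3.142, -0.0, 1.553]
force: [0.1, 0.1, 0.2]
grip_width: 0.0856
finger_force: 0.0
top (array([ 0.44095446, -0.25047321,  0.07913918]), (0.44126734137535095, -0.25084441900253296, 0.013785618357360363), np.int64(127)) -0.30981576261185095
side (array([ 0.44361576, -0.2462589 ,  0.07829113]), (0.4435080885887146, -0.24865536391735077, 0.013718908652663231), np.int64(82)) -0.30795986299843014
[[119 119 119 120 119 119 119 119 121 126 111  73  49  50  50  50  48  44  41  40]
 [120 120 119 119 119 120 120 118 121 124 114  82  56  50  46  43  40  40  43  46]
 [119 120 118 120 119 119 119 118 117 118 111  93  82  82  74  57  51  56  58  61]
 [117 118 120 121 120 118 118 118 116 116 112 108 112 124 118  90  78  82  83  83]
 [117 121 130 132 123 117 117 116 116 116 117 116 127 150 149 119 101 105 104 103]
 [127 138 155 150 129 117 116 116 115 117 115 117 128 154 164 134 113 113 114 113]
 [164 173 180 158 127 115 117 117 118 116 116 116 127 156 168 139 116 114 115 116]
 [208 211 190 149 121 116 116 118 117 116 116 115 126 156 169 139 11
[... 841 characters left out ...]
 116 118 116 118 116 122 183 201 203]
 [105 119 117 115 115 118 117 117 119 117 118 146 193 202]
 [121 118 117 115 115 116 115 119 119 116 117 155 192 203]
 [120 118 117 115 117 118 117 117 116 118 116 158 195 205]
 [119 121 116 115 116 117 118 115 118 118 117 126 187 204]
 [119 117 116 118 157 164 133 117 119 185 148 103 179 203]]
top -0.005 [299.94306633 221.1562502 ] [300.06861892 221.13528719]
top 0 [299.65 219.  ] [299.7745355  218.97200011]
top 0.005 [299.35720959 216.84577993] [299.48072986 216.81075644]
side -0.005 [289.14567069 184.13476509] [289.22185641 183.15034355]
side 0 [287.  184.1] [287.07170094 183.11556163]
side 0.005 [284.85457191 184.06523884] [284.92178909 183.08078366]
```

View pics/l3.png

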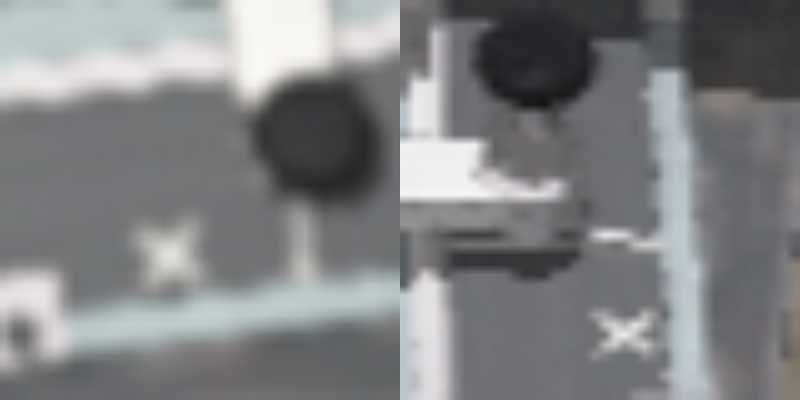

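The pointer now sits on the line: in the top view its column is 299.6 against 299.5 expected, and in the side view its row is 183.0 against 183.1. Next I'll shut the fingers and move above the cap.

```bash
python3 go.py '[.442,-.250,.115]' 1.553
```

```text
units [ 0.3978 -0.3249  0.0963] clock 7.875 q [ 0.67  0.64 -0.28  1.74  0.23  0.79  0.26] [ 0.50544888 -0.33077988  0.13425124] [-3.14150254e+00 -6.91945798e-05  1.55168570e+00]
turn [-5.73378225e-05 -4.40883300e-05 -8.36710397e-04]
```

```bash
python3 -m inch '[[0,0,0,0,0,0,0],[0,0,0,0,0,0,0],[0.13,-0.11,0,0,0,0,0],[0.26,-0.22,0,0,0,0,0],[0.398,-0.325,0,0,0,0,0],[0.398,-0.325,0.05,0,0,0,0],[0.398,-0.325,0.096,0,0,0,0],[0.398,-0.325,0.096,0,0,0,0],[0.398,-0.325,0.096,0,0,0,0]]'
python3 go.py '[.442,-.250,.0975]' 1.553
```

```text
clock: 9.0
position: [0.4421, -0.2504, 0.115]
tool_rot: [-3.142, -0.0, 1.553]
force: [-0.3, 0.0, 0.1]
grip_width: -0.0
finger_force: 0.0
units [ 0.0019 -0.0006  0.0874] clock 9.0 q [ 0.61  0.55 -0.28  2.    0.25  0.62  0.15] [ 0.44211142 -0.25037446  0.11498407] [-3.14151870e+00 -1.07622458e-04  1.55328254e+00]
turn [-4.70914676e-05 -6.85079331e-05  1.79873930e-04]
```

```bash
python3 -m inch '[[0,0,0.04,0,0,0,0],[0,0,0.08,0,0,0,0],[0,0,0.095,0,0,0,0],[0,0,0.1,0,0,0,0],[0,0,0.1,0,0,0,0]]'; python3 -m inch '[[0,0,0.01,0,0,0,0],[0,0,0.02,0,0,0,0],[0,0,0.025,0,0,0,0],[0,0,0.025,0,0,0,0]]'
```

```text
clock: 9.62
position: [0.4418, -0.25, 0.0952]
tool_rot: [-3.141, -0.0, 1.554]
force: [-2.3, 0.8, 4.7]
grip_width: 0.0001
finger_force: 2.5
clock: 10.12
position: [0.4418, -0.25, 0.0903]
tool_rot: [-3.141, 0.0, 1.554]
force: [-2.3, 0.8, 8.1]
grip_width: -0.0001
finger_force: 3.7
```

```bash
python3 -m inch '[[0,0,0.005,0,0,0,0],[0,0,0.01,0,0,0,0],[0,0,0.01,0,0,0,0]]'; python3 -m inch '[[0,0,0.004,0,0,0,0],[0,0,0.008,0,0,0,0],[0,0,0.008,0,0,0,0],[0,0,0.008,0,0,0,0]]'
```

```text
clock: 10.5
position: [0.4419, -0.2501, 0.0889]
tool_rot: [3.141, 0.0, 1.554]
force: [-6.2, 2.6, 20.4]
grip_width: 0.0002
finger_force: 10.5
clock: 11.0
position: [0.4421, -0.2507, 0.0886]
tool_rot: [3.141, 0.002, 1.553]
force: [-12.8, 3.1, 50.4]
grip_width: 0.0004
finger_force: 25.6
```

The force jumped from 9 N to 50 N at 0.0886, so the plunger is at its stop. I'll retract now.

```bash
python3 -m inch '[[0,0,-0.03,0,0,0,0],[0,0,-0.08,0,0,0,0],[0,0,-0.2,0,0,0,0],[0,0,-0.4,0,0,0,0],[-0.3,0.2,-0.5,0,0,0,0],[-0.6,0.4,-0.5,0,0,0,0],[-0.6,0.4,-0.5,0,0,0,0],[-0.6,0.4,-0.5,0,0,0,0]]'; python3 look.py l4
```

```text
clock: 12.0
position: [0.52, -0.3722, 0.1861]
tool_rot: [3.142, -0.0, 1.553]
force: [-0.8, 1.2, 0.3]
grip_width: 0.0003
finger_force: 0.0
top (array([ 0.44087299, -0.25130618,  0.07929749]), (0.4411759674549103, -0.2514936923980713, 0.013788072392344475), np.int64(128)) -0.31044600053148136
side (array([ 0.44364349, -0.24739849,  0.07834899]), (0.44273266196250916, -0.2487923949956894, 0.014473441988229752), np.int64(79)) -0.30798764197159806
[[124 124 124 123 123 124 124 123 124 119  97  64  48  50  51  53  51  49  44  44]
 [124 124 124 124 123 123 123 123 122 116 102  79  63  59  52  44  42  42  44  49]
 [123 123 124 123 124 123 124 123 122 119 110  97  94  99  86  62  53  57  58  60]
 [122 123 125 125 123 122 122 121 120 120 117 113 121 136 129  95  80  84  86  84]
 [121 125 135 137 127 121 119 121 120 120 120 121 135 160 160 123 103 109 108 106]
 [131 144 161 157 133 122 120 120 121 121 120 123 139 168 173 139 115 118 118 117]
 [169 180 186 163 131 122 119 121 121 121 120 121 137 168 173 142 119 119 119 119]
 [216 217 196 155 125 119 121 121 121 120 119 120 135 172 186 147 119 11
[... 470 characters left out ...]
1 100  79 101 113 111 114 112 113 144 185 196 197]
 [115 108 100  84 104 110 112 114 113 113 108 177 198 200]
 [112 100 103 130 145 132 114 114 115 114 112 179 198 204]
 [ 79  62  74 147 194 206 219 190 136 113 163 194 199 201]
 [ 96  95  90 111 116 108  97 180 204 205 204 201 200 202]
 [ 55  56  55 104 116 118 120 119 119 120 125 173 196 201]
 [ 58  55 103 112 113 114 115 114 115 114 122 180 199 200]
 [103 116 115 112 114 115 114 114 116 115 113 143 187 202]
 [116 115 115 114 113 114 113 114 115 113 114 153 189 200]
 [118 115 115 111 115 112 114 114 115 116 115 152 191 200]
 [117 114 115 114 114 115 114 112 114 112 116 121 182 201]
 [115 116 117 114 155 161 129 113 114 182 146 102 176 198]]
```

View pics/l4.png

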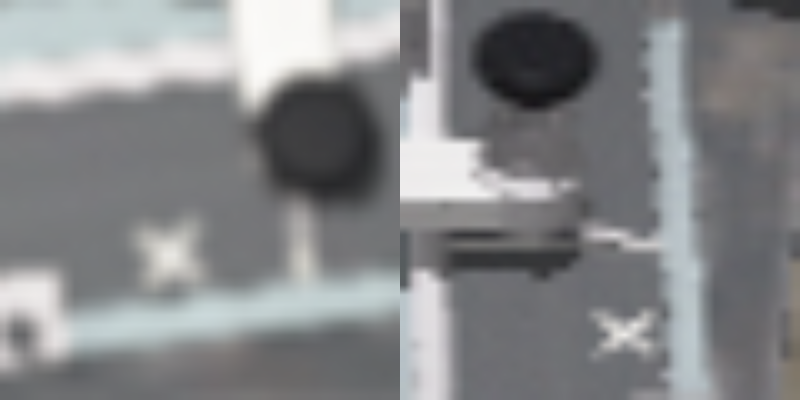

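The cap is back up at z≈0.079. The pointer at (303,215 top; 600,230 side) is still on the line.

```bash
python3 -c "
from workcell import bot
print(bot.job_done())"
```

```text
the job is handed in; nothing more can be done
None
```

The bar is punched and the job is handed in: I turned the knob until the pointer was on the chalk line (to about 0.3 mm in the images), then pressed the plunger to its stop and let it spring back up, at about 12 s on the clock.

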